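# Fit a canister's double lid, then lift only its outer lid

### The arm

A 7-joint arm with a two-finger parallel gripper is mounted at the origin on a cart in front of the work surface, level with it; the furniture and walls round the work are solid. World frame = base frame: x ahead of the robot, y to its left, z up, the work surface at z = 0. Lengths are in m, angles in rad, forces in N, time in s.
With the tool pointing down it reaches from about 0.4 to 0.85 m from the base axis. Payload 4.5 kg.
Tool frame: the origin (TCP) lies at the very end of the fingers, on their centre line; the grasp point (between the pads) lies 19 mm behind it (ctrl.grip_point_offset is the distance from the TCP to the grasp point, in m); z points along the fingers, y is the line along which they close (so a half turn about z gives the same grasp; the last joint's range is limited). The gripper opens to 88 mm and grips with 3 to 60 N. Pads are 18 mm wide; open, the fingers measure 123 mm over their backs; the gripper's body (75 mm by 187 mm) begins 45 mm behind the grasp point.
Start: joints at [-1.247, 0.689, -0.195, 1.565, 0.157, 0.902, -0.215], TCP at [0.179, 0.599, 0.239] pointing down, gripper open.
Joint ranges: [-3.01, 3.01], [-0.46, 2.08], [-1.47, 1.51], [0.13, 2.56], [-1, 4.14], [0.04, 2.09], [-2.66, 2.66]. Speed limits (rad/s): [2.57, 2.57, 3.14, 3.14, 3.14, 3.14, 3.14].

### API

Orientations are given as [roll, pitch, yaw] about the fixed x, y, z axes, in that order (R = Rz(yaw) Ry(pitch) Rx(roll)).
In Python, from rig import ctrl, get_image, get_calibration, nets gives the robot as it stands.
- The arm moves only by the tool send_rows, never from a script. Its argument "rows" is text: rows parted by semicolons, each of 7 numbers parted by spaces: the turn, a rotation vector about the world's x, y, z in units of pi rad (1.0 is pi rad), then the shift along the world's x, y, z in units of 10 cm (1.0 is 10 cm), then the opening, from 0 (shut) to 1 (fully open). In form: rx ry rz dx dy dz jaw; .... A call has 1 to 8 rows; each row is the pose to reach, as a shift and turn from the pose commanded when the call began, turning the shorter way round; what a row does not reach only later rows make up. A row lasts 1/8 s, in which the tool goes at most 62.5 mm and 10.7 degrees, less where a joint would pass 70% of its speed; a pose out of reach is approached as far as the arm can. A call with a number of a shift or a turn outside -1 to 1 is refused whole. A call with a gripper value outside its range is refused whole. The fingers move at their own pace and stop on an object; "squeeze" is the grip in N (left out, the last holds). Time passes only in rows, so rows that repeat a pose let the fingers close. It gives the time, the measured TCP pose, the force, the opening and the grip force at its end, in the units of the state.
- ctrl.observe(): the state, without advancing time (a new reading comes with each control period).
- get_image(name): name is "scene" or "top"; returns the picture (384x512x3 uint8, red, green, blue); there is no depth.
- get_calibration(name): a dict with "fx", "fy", "cx", "cy" (pixels), "origin" and "rotation" of the camera in the world. Camera axes: x right, y down, z forward; pixel columns grow to the right and rows downward; lengths in m; the calibration is good to about 2 mm. A picture is of the moment at which its call begins. get_calibration takes no time and is no camera call.
- ctrl.sign_off(): hands the job in; it is judged then, once.
Trained networks look in the newest picture that a camera, given by its name, has taken for a name from the list of things; names that differ only in an ending like _2 or _b are one class to them, and where a whole thing is asked for, a point or a joint stands for the part that bears it (a point fixed in the world has none). Each returns a list of dicts, best first, with "score" (0 to 1); they miss things now and then, are a little off and sometimes report something else, mostly with a low value. They report only what shows in the picture. A call takes as long as a camera call.
- nets.find_in(thing, camera): "location" ([x, y, z] in m, in world coordinates, good to about 4 mm: the middle of the surface that is visible of it).
- nets.place_of(thing, camera): "location" ([x, y, z] in m, in world coordinates, good to about 4 mm: a listed point, or the origin of a listed thing).
The state is a dict: "clock": time; "joint_pos": joint angles; "qd": joint speeds; "joint_torque": joint torques, N m; "ee_pos": TCP position; "ee_rot": TCP orientation; "ft_force": force on the tool from outside, world axes, zero at the start; "ft_torque": the same for the moment, N m; "width": opening from 0.0 (shut) to 1.0 (fully open); "finger_force": force on a finger pad.
Only numpy, scipy, OpenCV 4.12 (cv2) and the standard library are available. Lean on these libraries where they do the work, as an engineer would, in place of code of your own. Each camera call takes 0.05 s, during which the arm holds its last target. There are 200 camera calls.

### The job

A parts canister stands on the desk under a plain transit cover: lift the cover off by its knob and set it down right way up on the clear desk. Then carry the nested pair of lids by the inner lid's stem, lower both together onto the canister without dropping them, and let go. Last, take the outer lid by its collar and lift it straight off on its own, leaving the inner lid seated and undisturbed, and finish while still holding the outer lid level above the canister, its whole rim higher than the top of the inner lid's stem; do not shift the other things on the desk.

Things in the scene. Friction and masses are not known exactly. Their poses are not given: they have to be found in the camera images.
- canister: round aluminium canister, open at the top, fixed to the desk, 100 mm outside diameter (bands and foot to 104 mm), 80 mm high, bore 94 mm. Origin: centre of its underside; z up
- canister_mouth (a point): centre of the canister's mouth, at the height of the rim, 80 mm above the desk
- transit_cover: transit cover, loose on the canister at first, 0.15 kg: disc 106 mm across, z = 6 to 10 mm; plug below it 84 mm across, 0 to 6; on top a neck 14 mm thick, 10 to 18, and a round black knob 26 mm in diameter, 18 to 34. Origin: centre of the plug's underside, 6 mm below the rim when on the canister; z up. On the desk it lies flat on its plug
- inner_lid: inner lid, steel, 0.25 kg, at first standing on its plug on the desk under the outer lid: tapered plug z = 0 to 14 mm (76 mm across at the bottom, 86 from z = 9), flange 104 mm across, 14 to 18, and a central stem up to z = 74. Origin: centre of the plug's underside; z up. Seated, its flange lies on the canister's rim and the origin is 14 mm below the rim
- stem_top (a point): top end of the inner lid's round stem, 14 mm in diameter; the last 26 mm stand out of the outer lid's collar. Lifting by the stem carries both lids
- outer_lid: outer lid, grey, aluminium collar, 0.15 kg, lying loose over the inner lid on its flange: skirt 118 mm outside, 112 inside, z = 0 to 12 mm; disc 12 to 16; round collar on it, 34 mm outside (35 over thin ridges), 16 to 42, with an 18 mm bore right through for the stem. Origin: centre of the skirt's lower edge, 6 mm above the inner lid's origin when nested; z up
- collar_top (a point): centre of the upper edge of the outer lid's collar, 26 mm above the disc. Lifting by the collar takes the outer lid alone
- tape_roll: bystander, to be left where it is: roll of black insulating tape lying flat, 62 mm across, 19 mm high, loose on the desk. Origin: centre of its underside
- bit_block: bystander, to be left where it is: small red block of screwdriver bits, 26x90x29 mm, loose on the desk. Origin: centre of its underside
- multimeter: bystander, to be left where it is: yellow hand multimeter, 124x68x38 mm, loose on the desk. Origin: centre of its underside
- hard_drive: bystander, to be left where it is: metal 3.5-inch drive, 102x147x27 mm, loose on the desk. Origin: centre of its underside
- screw_jar: bystander, to be left where it is: jar of screws with a round cap, 54 mm across, 66 mm high, loose on the desk. Origin: centre of its underside

How it is judged:
On the way, in this order (a step that is already met when the one before it is completed fails the run):
1. the transit cover is lifted off the canister in the fingers (z of transit_cover in the frame of canister_mouth above 0.01 m and contact force between transit_cover and the fingers above 0.5 N and contact force between transit_cover and canister below 0.05 N), for 0.1 s.
2. the cover lies right way up on the desk beside the canister, let go (height (world z) of transit_cover between -0.004 and 0.006 m and angle between transit_cover's own z axis and vertical below 0.08 rad and horizontal distance between transit_cover and canister_mouth above 0.11 m and contact force between transit_cover and the fingers below 0.1 N and linear speed of transit_cover below 0.03 m/s), for 0.2 s.
3. both lids, still nested, are seated on the canister and let go (z of inner_lid in the frame of canister_mouth between -0.017 and -0.0115 m and horizontal distance between inner_lid and canister_mouth below 0.006 m and angle between inner_lid's own z axis and vertical below 0.04 rad and z of outer_lid in the frame of inner_lid below 0.01 m and contact force between each of outer_lid, inner_lid and the fingers below 0.1 N and linear speed of inner_lid below 0.03 m/s), for 0.2 s.
At the end, for the whole second after the job is handed in: Cover flat on the desk, let go, over 110 mm from the canister axis; inner lid seated (6 mm off-axis, 2.5 mm in height, 0.04 rad), untouched; outer lid held still in the fingers, touching nothing else, 76 mm or more above the inner lid's origin, within 50 mm of the axis and 0.2 rad of level (all of step 2 and z of inner_lid in the frame of canister_mouth between -0.017 and -0.0115 m and horizontal distance between inner_lid and canister_mouth below 0.006 m and angle between inner_lid's own z axis and vertical below 0.04 rad and z of outer_lid in the frame of inner_lid between 0.076 and 0.3 m and horizontal distance between outer_lid and canister_mouth below 0.05 m and angle between outer_lid's own z axis and vertical below 0.2 rad and contact force between outer_lid and the fingers above 0.5 N and contact force between outer_lid and inner_lid below 0.05 N and contact force between outer_lid and canister below 0.05 N and contact force between inner_lid and the fingers below 0.1 N and linear speed of outer_lid below 0.03 m/s and linear speed of inner_lid below 0.02 m/s); the arm keeps its last pose, push and grip.
It fails at once if the outer lid is parted from the inner lid (over 20 mm) while the inner lid is not seated on the canister (z of outer_lid in the frame of inner_lid above 0.026 m and not (z of inner_lid in the frame of canister_mouth between -0.017 and -0.0115 m and horizontal distance between inner_lid and canister_mouth below 0.006 m and angle between inner_lid's own z axis and vertical below 0.04 rad)).
It fails at once if the lids are dropped into the canister's mouth (faster than 0.35 m/s) (horizontal distance between inner_lid and canister_mouth below 0.04 m and z of inner_lid in the frame of canister_mouth below 0.03 m and linear speed of inner_lid above 0.35 m/s).
It fails at once if a bystander (tape roll, bit block, multimeter, hard drive or screw jar) is shifted by over 20 mm (distance of any of tape_roll, bit_block, multimeter, hard_drive, screw_jar from where it was at the start of the episode above 0.02 m).
It also fails if it takes over 72 s, if anything falls off the work surface, if the arm or the gripper's body presses on something with over 40 N, if the wrist force passes 120 N, or if a joint passes its speed limit or range.

## Working session

There is one attempt and no reset: what is moved stays moved. The work goes in short steps, Python scripts to look and compute and a tool call to move; the robot and the scene stay as the last step left them, time stands still between calls to the robot, and variables do not carry over. Pictures are saved under pics/ and viewed, at most 12 in all, crops included, and the job is handed in when it is done.

Besides the shell and the picture viewer there is one more tool, called by a JSON object that holds its "api" and its "payload", one argument or row to a line. send_rows: Moves the arm, as the interface text tells. Shifts and turns lie within -1 to 1; 1 stands for 10 cm of shift or pi rad of turn. Its arguments: {"type":"object","properties":{"rows":{"type":"string"},"squeeze":{"type":"number"}},"required":["rows"]}

```bash
mkdir -p pics; cat > h.py <<'E'
from rig import ctrl,get_image,get_calibration,nets
import cv2,numpy as np
def snap(c,n):
    im=get_image(c); cv2.imwrite(f'pics/{n}.png',im[:,:,::-1]); return im
def px(c,p):
    k=get_calibration(c); q=np.array(k['rotation']).T@(np.array(p)-np.array(k['origin'])); return [round(float(k['fx']*q[0]/q[2]+k['cx']),1),round(float(k['fy']*q[1]/q[2]+k['cy']),1)]
E
python3 - <<'E'
from h import *
for c in('scene','top'):
    snap(c,c+'0'); k=get_calibration(c); print(c,np.round(k['origin'],3),np.round(k['rotation'],2).tolist(),k['fx'])
    for t in 'canister canister_mouth transit_cover inner_lid stem_top outer_lid collar_top tape_roll bit_block multimeter hard_drive screw_jar'.split():
        r=nets.place_of(t,c); print(t,[(np.round(x['location'],3).tolist(),round(x['score'],2),px(c,x['location'])) for x in r[:2]])
s=ctrl.observe();print(s['clock'],s['ee_pos'],s['ee_rot'],s['width'])
E
```

```text
scene [-0.112 -1.03   0.716] [-2.05, 0.01, -0.54] 471.8936910020675Traceback (most recent call last):
  File "<stdin>", line 5, in <module>
  File "h.py", line 6, in px
    k=get_calibration(c); q=np.array(k['rotation']).T@(np.array(p)-np.array(k['origin'])); return [round(float(k['fx']*q[0]/q[2]+k['cx']),1),round(float(k['fy']*q[1]/q[2]+k['cy']),1)]
                                                                                                                       ~^^^
IndexError: invalid index to scalar variable.
```

Rotation is given as roll-pitch-yaw.

```bash
cat > h.py <<'E'
from rig import ctrl,get_image,get_calibration,nets
import cv2,numpy as np
from scipy.spatial.transform import Rotation as R
def snap(c,n):
    im=get_image(c); cv2.imwrite(f'pics/{n}.png',im[:,:,::-1]); return im
def px(c,p):
    k=get_calibration(c); q=R.from_euler('xyz',k['rotation']).inv().apply(np.array(p)-np.array(k['origin'])); return [round(float(k['fx']*q[0]/q[2]+k['cx']),1),round(float(k['fy']*q[1]/q[2]+k['cy']),1)]
def ray(c,u,v,z):
    k=get_calibration(c); d=R.from_euler('xyz',k['rotation']).apply([(u-k['cx'])/k['fx'],(v-k['cy'])/k['fy'],1]); o=np.array(k['origin']); return o+d*(z-o[2])/d[2]
def show(c,names):
    for t in names.split():
        r=nets.place_of(t,c); print(t,[(np.round(x['location'],3).tolist(),round(x['score'],2),px(c,x['location'])) for x in r[:2]])
def state():
    s=ctrl.observe();print(s['clock'],np.round(s['ee_pos'],4),np.round(s['ee_rot'],3),s['width'],np.round(s['ft_force'],1),s['finger_force'])
E
python3 - <<'E'
from h import *
for c in('scene','top'):
    snap(c,c+'0'); k=get_calibration(c); print(c,np.round(k['origin'],3),np.round(k['rotation'],2).tolist(),k['fx'])
    show(c,'canister canister_mouth transit_cover inner_lid stem_top outer_lid collar_top tape_roll bit_block multimeter hard_drive screw_jar')
state()
E
```

```text
scene [-0.112 -1.03   0.716] [-2.05, 0.01, -0.54] 471.8936910020675
canister [([0.523, 0.294, -0.003], 0.79, [215.5, 186.4])]
canister_mouth [([0.522, 0.289, 0.078], 0.9, [214.7, 165.5])]
transit_cover [([0.524, 0.29, 0.071], 0.84, [215.3, 167.1])]
inner_lid []
stem_top []
outer_lid []
collar_top [([0.523, 0.288, 0.072], 0.29, [215.2, 167.2])]
tape_roll [([0.666, 0.103, -0.001], 0.75, [280.8, 197.7])]
bit_block [([0.674, -0.069, -0.005], 0.71, [315.0, 220.5])]
multimeter [([0.552, 0.431, -0.002], 0.51, [205.7, 170.7])]
hard_drive [([0.362, 0.248, 0.004], 0.86, [177.1, 201.6]), ([0.522, 0.293, -0.001], 0.35, [215.1, 186.2])]
screw_jar [([0.497, -0.436, -0.003], 0.88, [352.4, 311.1])]
top [0.241 0.005 1.669] [-2.97, 0.01, -1.59] 422.518610409755
canister [([0.556, 0.434, 0.004], 0.57, [150.9, 186.3]), ([0.525, 0.292, -0.001], 0.4, [186.4, 193.5])]
canister_mouth [([0.526, 0.291, -0.003], 0.65, [186.6, 193.4]), ([0.522, 0.289, 0.081], 0.45, [183.5, 190.6])]
transit_cover [([0.526, 0.288, 0.073], 0.81, [184.1, 190.1])]
inner_lid []
stem_top []
outer_lid [([0.535, -0.035, 0.008], 0.87, [267.7, 188.6])]
collar_top []
tape_roll [([0.666, 0.097, -0.0], 0.52, [234.3, 158.0])]
bit_block []
multimeter [([0.557, 0.435, 0.001], 0.57, [150.8, 186.2])]
hard_drive [([0.365, 0.247, 0.0], 0.67, [197.3, 233.1])]
screw_jar [([0.497, -0.441, 0.002], 0.72, [369.8, 195.9]), ([0.562, 0.436, 0.001], 0.47, [150.7, 185.2])]
1.4 [0.1786 0.599  0.2388] [ 3.141 -0.     2.852] 1.0000515319279644 [ 0.9 -0.2 -0.3] 0.0
```

View pics/scene0.png

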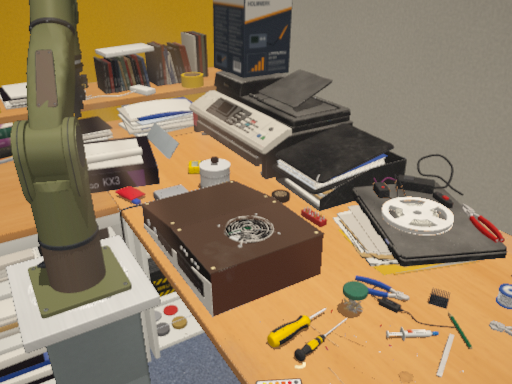

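View pics/top0.png

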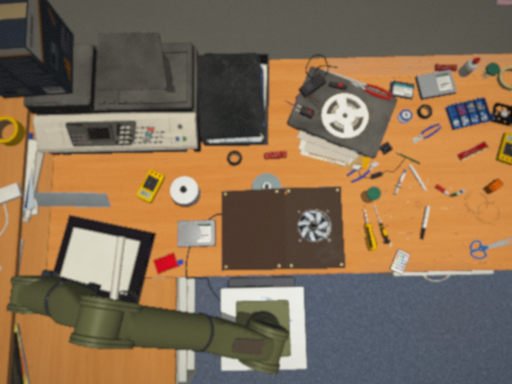

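The scene view shows the covered canister at (215,170), with the lids hidden behind the large brown box. The top view shows the cover at (184,190), the lids at about (267,182) half hidden by the box edge, and the tape at (234,158). Next I triangulate the box and zoom in on the lids.

```bash
python3 - <<'E'
from h import *
def P(c):
    k=get_calibration(c);r=R.from_euler('xyz',k['rotation']).as_matrix().T
    return np.diag([1,1,1])@np.array([[k['fx'],0,k['cx']],[0,k['fy'],k['cy']],[0,0,1]])@np.c_[r,-r@np.array(k['origin'])]
for a,b in [((232,183),(222,190)),((322,235),(342,188)),((143,205),(222,268))]:
    X=cv2.triangulatePoints(P('scene'),P('top'),np.array(a,float),np.array(b,float));print(np.round((X[:3]/X[3]).ravel(),3))
t=cv2.imread('pics/top0.png');s=cv2.imread('pics/scene0.png')
A=cv2.resize(t[145:225,140:290],(750,400),interpolation=cv2.INTER_CUBIC)
B=cv2.resize(s[145:185,190:265],(375,200),interpolation=cv2.INTER_CUBIC)
cv2.imwrite('pics/z.png',np.vstack([A,np.hstack([B,np.zeros_like(B)])]))
E
```

```text
[0.516 0.145 0.074]
[ 0.507 -0.306  0.126]
[0.225 0.145 0.078]
```

View pics/z.png

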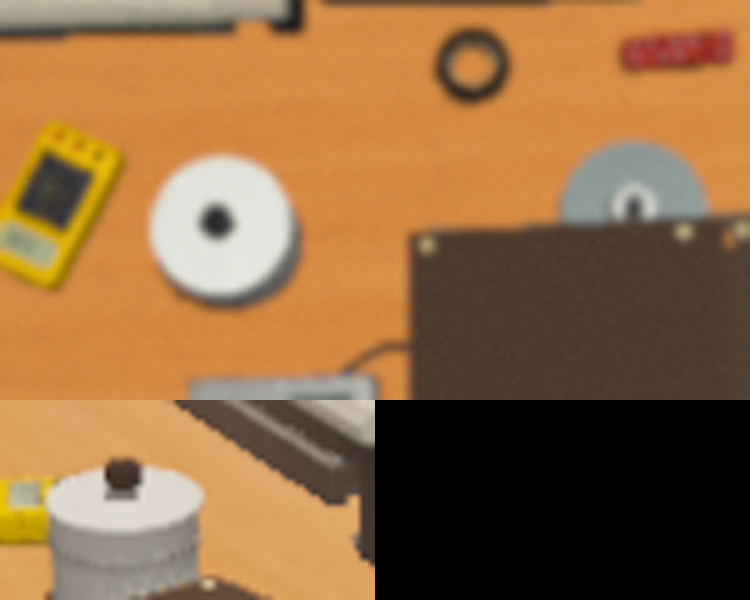

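```bash
python3 - <<'E'
from h import *
f=lambda *a:print(a,np.round(ray(*a),3))
f('top',266.7,187.7,.022);f('top',266.8,186.4,.074);f('top',266.8,187,.048)
for z in(.08,.12,.16,.2): f('top',267,189.4,z);f('top',222,191,z);f('top',222,268,z);f('top',343,188,z)
print('box scene')
for z in(.08,.12,.16,.2): f('scene',232,183,z);f('scene',322,235,z);f('scene',143,205,z)
f('scene',213,327,0);f('scene',320,266,0)
f('top',184.4,190.2,.084);f('top',183.2,189.2,.108)
f('scene',214.6,159.6,.108);f('scene',215,165,.084)
E
```

```text
('top', 266.7, 187.7, 0.022) [ 0.536 -0.031  0.022]
('top', 266.8, 186.4, 0.074) [ 0.532 -0.03   0.074]
('top', 266.8, 187, 0.048) [ 0.534 -0.03   0.048]
('top', 267, 189.4, 0.08) [ 0.519 -0.03   0.08 ]
('top', 222, 191, 0.08) [0.517 0.142 0.08 ]
('top', 222, 268, 0.08) [0.228 0.144 0.08 ]
('top', 343, 188, 0.08) [ 0.518 -0.32   0.08 ]
('top', 267, 189.4, 0.12) [ 0.512 -0.029  0.12 ]
('top', 222, 191, 0.12) [0.51  0.138 0.12 ]
('top', 222, 268, 0.12) [0.228 0.141 0.12 ]
('top', 343, 188, 0.12) [ 0.511 -0.312  0.12 ]
('top', 267, 189.4, 0.16) [ 0.505 -0.029  0.16 ]
('top', 222, 191, 0.16) [0.503 0.135 0.16 ]
('top', 222, 268, 0.16) [0.229 0.137 0.16 ]
('top', 343, 188, 0.16) [ 0.504 -0.304  0.16 ]
('top', 267, 189.4, 0.2) [ 0.498 -0.028  0.2  ]
('top', 222, 191, 0.2) [0.496 0.131 0.2  ]
('top', 222, 268, 0.2) [0.229 0.134 0.2  ]
('top', 343, 188, 0.2) [ 0.497 -0.296  0.2  ]
box scene
('scene', 232, 183, 0.08) [0.505 0.136 0.08 ]
('scene', 322, 235, 0.08) [ 0.553 -0.249  0.08 ]
('scene', 143, 205, 0.08) [0.221 0.143 0.08 ]
('scene', 232, 183, 0.12) [0.466 0.062 0.12 ]
('scene', 322, 235, 0.12) [ 0.511 -0.298  0.12 ]
('scene', 143, 205, 0.12) [0.2   0.069 0.12 ]
('scene', 232, 183, 0.16) [ 0.427 -0.011  0.16 ]
('scene', 322, 235, 0.16) [ 0.469 -0.347  0.16 ]
('scene', 143, 205, 0.16) [ 0.179 -0.004  0.16 ]
('scene', 232, 183, 0.2) [ 0.388 -0.084  0.2  ]
('scene', 322, 235, 0.2) [ 0.427 -0.396  0.2  ]
('scene', 143, 205, 0.2) [ 0.158 -0.078  0.2  ]
('scene', 213, 327, 0) [ 0.206 -0.321  0.   ]
('scene', 320, 266, 0) [ 0.539 -0.266  0.   ]
('top', 184.4, 190.2, 0.084) [0.523 0.285 0.084]
('top', 183.2, 189.2, 0.108) [0.523 0.285 0.108]
('scene', 214.6, 159.6, 0.108) [0.514 0.271 0.108]
('scene', 215, 165, 0.084) [0.519 0.28  0.084]
```

```bash
python3 - <<'E'
from h import *
s=cv2.imread('pics/scene0.png');B=cv2.resize(s[155:345,120:350],(800,661),interpolation=cv2.INTER_CUBIC)[:600]
for y in(.145,-.305):
  for x in(.225,.515):
    for z in(0,.04,.08,.12):
      u,v=px('scene',(x,y,z));cv2.circle(B,(int((u-120)*3.478),int((v-155)*3.478)),4,(0,255,int(z*2000)),-1)
for z in(0.02,.074):
  u,v=px('scene',(.535,-.032,z));cv2.circle(B,(int((u-120)*3.478),int((v-155)*3.478)),5,(255,0,0),2)
cv2.imwrite('pics/z2.png',B)
E
```

```text
(no output)
```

View pics/z2.png

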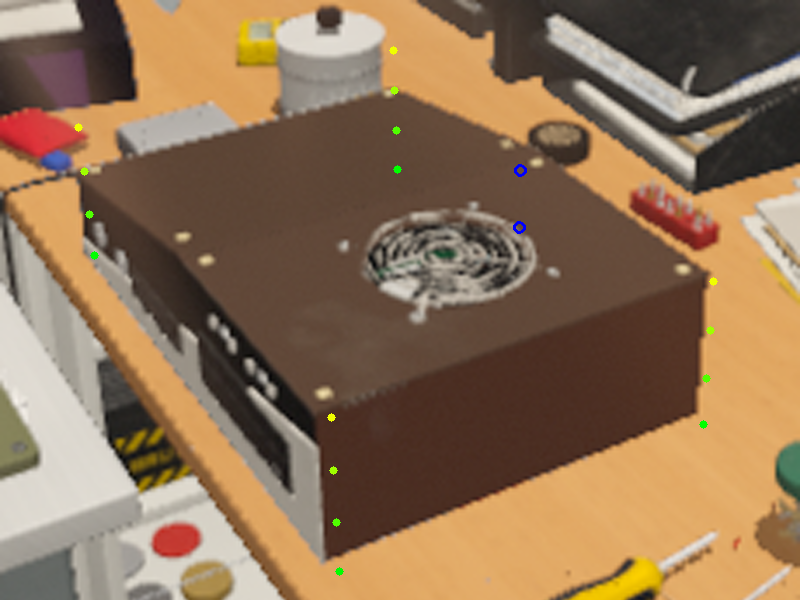

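The brown box has a far edge at about x=0.515 and gets taller towards -y. I'll estimate its edge height near the stem and check the printer and binder positions.

```bash
python3 - <<'E'
from h import *
from scipy.optimize import brentq
im=cv2.imread('pics/top0.png').astype(int)
cols=range(225,342,12); E={}
for c in cols:
    col=im[175:200,c].sum(1); E[c]=175+int(np.argmin(np.diff(col)))+1
print(E)
er=lambda u:np.interp(u,[222,262,342],[191,189.4,188])
for zx,zy in[(395,91),(450,117),(507,145),(537,162),(620,215),(700,272)]:
    u,v=120+zx/3.478,155+zy/3.478
    f=lambda z:(lambda p:p[1]-er(p[0]))(px('top',ray('scene',u,v,z)))
    z=brentq(f,-.1,.3);print(zx,np.round(ray('scene',u,v,z),3))
for u,v in((198,150),(200,143),(266,145)):print([np.round(ray('top',u,v,z),3) for z in(0,.1)])
E
```

```text
{225: 195, 237: 191, 249: 190, 261: 190, 273: 189, 285: 188, 297: 188, 309: 188, 321: 187, 333: 187}
395 [0.518 0.151 0.077]
450 [0.516 0.049 0.094]
507 [ 0.514 -0.044  0.109]
537 [ 0.513 -0.09   0.114]
620 [ 0.511 -0.202  0.122]
700 [ 0.51  -0.296  0.124]
[array([0.704, 0.245, 0.   ]), array([0.676, 0.231, 0.1  ])]
[array([0.733, 0.237, 0.   ]), array([0.703, 0.223, 0.1  ])]
[array([ 0.718, -0.033,  0.   ]), array([ 0.689, -0.031,  0.1  ])]
```

{"api": "send_rows", "payload": {
  "rows": "0 0 0.04 0.6 -0.5 0 1; 0 0 0.092 1.0 -1.0 -0.2 1; 0 0 0.092 1.0 -1.0 -0.2 1"
}}

```text
clock: 1.78
ee_pos: [0.2824, 0.4945, 0.2178]
ee_rot: [-3.137, 0.001, 3.135]
ft_force: [0.5, -0.0, 0.1]
width: 1.002
finger_force: 0.0
```

{"api": "send_rows", "payload": {
  "rows": "0 0 0 0.5 -0.4 0 1; 0 0 0 1 -0.8 0 1; 0 0 0 1 -0.8 0 1"
}}

```text
clock: 2.15
ee_pos: [0.3836, 0.4147, 0.2186]
ee_rot: [-3.139, 0.003, 3.13]
ft_force: [0.2, -0.4, 0.4]
width: 1.0
finger_force: 0.0
```

{"api": "send_rows", "payload": {
  "rows": "0 0 0 0.5 -0.4 0 1; 0 0 0 1 -0.8 0 1; 0 0 0 1 -0.8 0 1; 0 0 0 1 -0.8 0 1"
}}

```text
clock: 2.65
ee_pos: [0.4775, 0.3407, 0.2188]
ee_rot: [3.14, -0.001, -3.141]
ft_force: [-0.4, 0.8, -0.4]
width: 0.999
finger_force: 0.0
```

{"api": "send_rows", "payload": {
  "rows": "0 0 0 0.45 -0.5 -0.4 1; 0 0 0 0.45 -0.5 -0.8 0.7; 0 0 0 0.45 -0.5 -0.8 0.7; 0 0 0 0.45 -0.5 -0.8 0.7"
}}

```text
clock: 3.15
ee_pos: [0.5222, 0.2926, 0.1402]
ee_rot: [3.138, 0.0, -3.138]
ft_force: [0.5, 0.2, -0.1]
width: 0.702
finger_force: 0.0
```

```bash
python3 - <<'E'
from h import *
snap('scene','s1');show('scene','canister_mouth transit_cover');snap('top','t1');show('top','transit_cover canister');state()
s=cv2.imread('pics/s1.png');cv2.imwrite('pics/s1z.png',cv2.resize(s[80:200,150:290],(700,600),interpolation=cv2.INTER_CUBIC))
E
```

```text
canister_mouth [([0.525, 0.288, 0.083], 0.68, [215.6, 164.0]), ([0.5, -0.436, -0.002], 0.66, [353.3, 310.6])]
transit_cover [([0.526, 0.288, 0.073], 0.6, [216.1, 166.8])]
transit_cover []
canister []
3.45 [0.5237 0.29   0.14  ] [ 3.140e+00  2.000e-03 -3.141e+00] 0.6981299675053855 [-0.1  0.2 -0.6] 0.0
```

View pics/s1z.png

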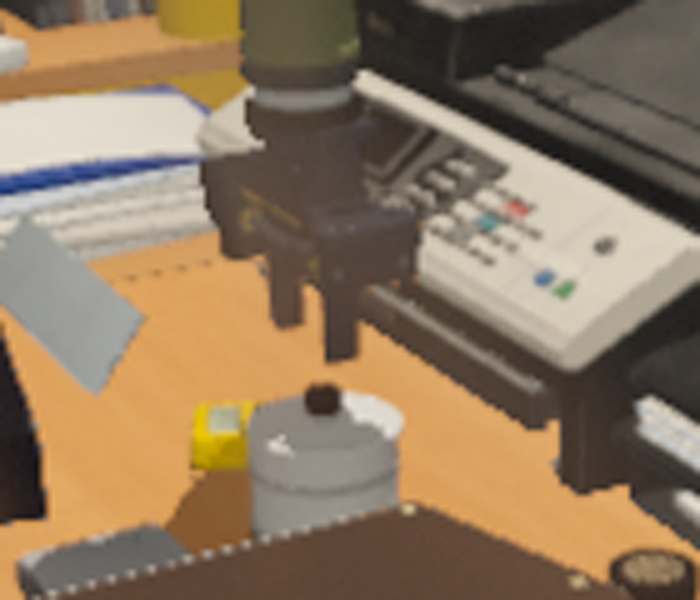

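The fingers hang above the knob, which sits at (320,400) in the crop, and they close along y as intended. Descending to TCP z of 0.088 and gripping.

{"api": "send_rows", "payload": {
  "rows": "0 0 0 0.01 -0.01 -0.3 0.7; 0 0 0 0.01 -0.01 -0.52 0.7; 0 0 0 0.01 -0.01 -0.52 0.7; 0 0 0 0.01 -0.01 -0.52 0; 0 0 0 0.01 -0.01 -0.52 0; 0 0 0 0.01 -0.01 -0.52 0; 0 0 0 0.01 -0.01 -0.52 0; 0 0 0 0.01 -0.01 -0.52 0",
  "squeeze": 20
}}

```text
clock: 4.45
ee_pos: [0.5247, 0.288, 0.087]
ee_rot: [3.141, 0.0, 3.141]
ft_force: [-0.8, 0.2, 2.7]
width: 0.284
finger_force: 20.0
```

{"api": "send_rows", "payload": {
  "rows": "0 0 0 0 0 0.2 0; 0 0 0 0 0 0.5 0; 0 0 0 0 0 0.5 0; 0 0 0 0.4 -0.3 0.5 0; 0 0 0 0.8 -0.7 0.5 0; 0 0 0 1 -0.88 0.5 0; 0 0 0 1 -0.88 0.5 0"
}}

```text
clock: 5.32
ee_pos: [0.6257, 0.1964, 0.135]
ee_rot: [-3.139, -0.001, 3.136]
ft_force: [-0.7, -0.3, -0.8]
width: 0.285
finger_force: 20.0
```

```bash
python3 - <<'E'
from h import *
snap('scene','s2');show('scene','canister_mouth transit_cover');state()
E
```

```text
canister_mouth [([0.526, 0.292, 0.084], 0.58, [215.2, 163.3])]
transit_cover [([0.624, 0.194, 0.121], 0.82, [255.2, 156.6]), ([0.555, 0.434, -0.003], 0.21, [206.1, 170.3])]
5.475 [0.6228 0.2017 0.1359] [ 3.141e+00 -2.000e-03 -3.140e+00] 0.2897878343292601 [ 0.1  0.8 -1.4] 20.000308323651552
```

{"api": "send_rows", "payload": {
  "rows": "0 0 0 0.1 0 -0.4 0; 0 0 0 0.1 0 -0.8 0; 0 0 0 0.1 0 -1 0; 0 0 0 0.1 0 -1 0"
}}

```text
clock: 5.98
ee_pos: [0.6329, 0.2008, 0.0355]
ee_rot: [-3.141, -0.003, -3.141]
ft_force: [0.2, 0.1, -0.5]
width: 0.288
finger_force: 20.0
```

{"api": "send_rows", "payload": {
  "rows": "0 0 0 0 0 -0.12 0; 0 0 0 0 0 -0.19 0; 0 0 0 0 0 -0.22 0; 0 0 0 0 0 -0.22 0"
}}

```text
clock: 6.48
ee_pos: [0.6346, 0.1999, 0.0148]
ee_rot: [3.141, 0.0, 3.141]
ft_force: [0.3, -0.1, -0.5]
width: 0.29
finger_force: 20.0
```

{"api": "send_rows", "payload": {
  "rows": "0 0 0 0 0 -0.02 0; 0 0 0 0 0 -0.02 0; 0 0 0 0 0 -0.02 0.7; 0 0 0 0 0 -0.02 0.7; 0 0 0 0 0 -0.02 0.7; 0 0 0 0 0 -0.02 0.7; 0 0 0 0 0 0.4 0.7; 0 0 0 0 0 1 0.7"
}}

```text
clock: 7.48
ee_pos: [0.6332, 0.1994, 0.1141]
ee_rot: [-3.14, -0.004, 3.141]
ft_force: [1.5, 0.1, 0.6]
width: 0.7
finger_force: 0.0
```

{"api": "send_rows", "payload": {
  "rows": "0 0 0 0 0 0.5 0.7; 0 0 0 0 0 1 0.7; 0 0 0 -0.3 -0.5 1 0.7; 0 0 0 -0.6 -1 1 0.7; 0 0 0 -0.6 -1 1 0.7"
}}

```text
clock: 8.1
ee_pos: [0.5721, 0.0937, 0.2145]
ee_rot: [-3.136, -0.004, 3.135]
ft_force: [2.1, -0.4, -0.5]
width: 0.702
finger_force: 0.0
```

```bash
python3 - <<'E'
from h import *
snap('scene','s3');show('scene','canister_mouth transit_cover outer_lid stem_top');snap('top','t3');show('top','canister_mouth transit_cover outer_lid collar_top stem_top inner_lid');state()
s=cv2.imread('pics/s3.png');t=cv2.imread('pics/t3.png');f=lambda a:cv2.resize(a,(400,300),interpolation=cv2.INTER_CUBIC)
cv2.imwrite('pics/c3.png',np.hstack([f(s[105:225,190:350]),f(t[130:220,160:280])]))
E
```

```text
canister_mouth [([0.521, 0.288, 0.084], 0.6, [214.6, 164.0])]
transit_cover [([0.631, 0.2, -0.003], 0.63, [256.2, 189.4])]
outer_lid []
stem_top []
canister_mouth [([0.523, 0.288, 0.081], 0.92, [183.6, 190.3])]
transit_cover [([0.633, 0.197, -0.001], 0.45, [209.8, 166.6])]
outer_lid [([0.537, -0.033, 0.008], 0.41, [267.3, 188.1])]
collar_top [([0.538, -0.032, 0.053], 0.48, [267.1, 185.8])]
stem_top []
inner_lid []
8.7 [0.5747 0.1003 0.2146] [ 3.141 -0.     3.141] 0.700068877019237 [ 0.9  0.5 -0.3] 0.0
```

View pics/c3.png

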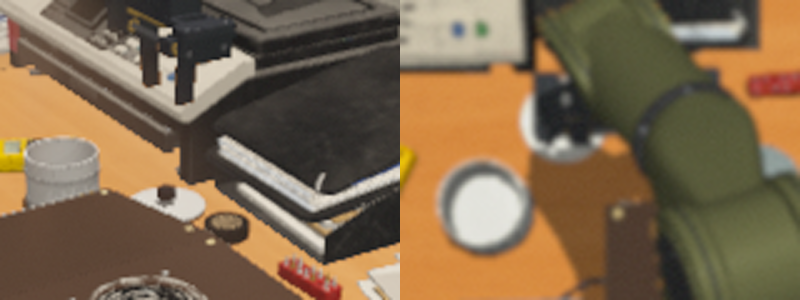

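The cover lies flat on the desk beside the tape at (165,203) in the left panel, and the canister is open at (485,207) in the right panel. Now I go above the stem with a 20° tilt, so the gripper body stays clear of the brown box.

{"api": "send_rows", "payload": {
  "rows": "0 0.04 0 0 -0.4 0 0.5; 0 0.08 0 -0.1 -0.8 0 0.5; 0 0.111 0 -0.2 -1 0 0.5; 0 0.111 0 -0.2 -1 0 0.5"
}}

```text
clock: 9.2
ee_pos: [0.5551, -0.002, 0.2135]
ee_rot: [-3.14, -0.349, 3.136]
ft_force: [-0.6, 0.3, -0.2]
width: 0.5
finger_force: 0.0
```

{"api": "send_rows", "payload": {
  "rows": "0 0 0 -0.25 -0.32 -0.4 0.5; 0 0 0 -0.25 -0.32 -0.8 0.5; 0 0 0 -0.25 -0.32 -0.8 0.5; 0 0 0 -0.25 -0.32 -0.8 0.5"
}}

```text
clock: 9.7
ee_pos: [0.5306, -0.0301, 0.1362]
ee_rot: [3.14, -0.346, -3.14]
ft_force: [0.3, -0.5, -0.1]
width: 0.501
finger_force: 0.0
```

```bash
python3 - <<'E'
from h import *
snap('scene','s4');show('scene','outer_lid stem_top');t=snap('top','t4');show('top','outer_lid collar_top stem_top inner_lid');state();print(np.round(ctrl.observe()['joint_pos'],2))
s=cv2.imread('pics/s4.png');t=cv2.imread('pics/t4.png');f=lambda a:cv2.resize(a,(400,300),interpolation=cv2.INTER_CUBIC)
cv2.imwrite('pics/c4.png',np.hstack([f(s[105:225,220:380]),f(t[150:210,230:310])]))
E
```

```text
outer_lid []
stem_top []
outer_lid [([0.538, -0.033, 0.008], 0.67, [267.3, 187.8])]
collar_top []
stem_top []
inner_lid [([0.534, -0.034, 0.009], 0.63, [267.6, 188.8])]
10.1 [ 0.5299 -0.0319  0.1352] [-3.141 -0.348  3.141] 0.4990240584583231 [ 0.1 -0.5 -0.3] 0.0
[ 0.18  0.88 -0.38  1.6   0.29  1.07  1.26]
```

View pics/c4.png

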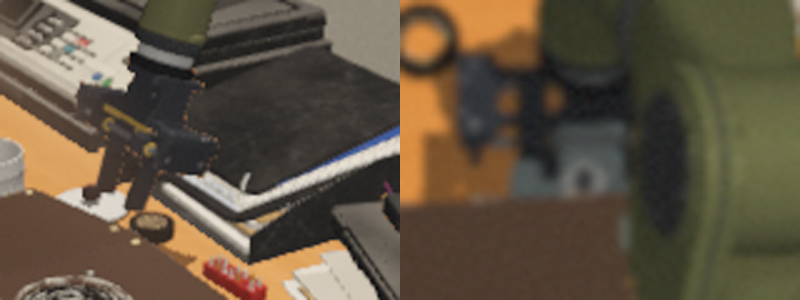

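The tilted gripper is above the lids, and the stem shows at (590,180) in the right panel, in line with the fingers. Descending.

{"api": "send_rows", "payload": {
  "rows": "0 0 0 0.05 0 -0.3 0.5; 0 0 0 0.05 0 -0.5 0.5; 0 0 0 0.05 0 -0.65 0.5; 0 0 0 0.05 0 -0.65 0.5"
}}

```text
clock: 10.6
ee_pos: [0.5337, -0.0321, 0.0688]
ee_rot: [-3.141, -0.351, 3.141]
ft_force: [0.0, -0.1, 0.5]
width: 0.497
finger_force: 0.0
```

{"api": "send_rows", "payload": {
  "rows": "0 0 0 0 0 -0.1 0.5; 0 0 0 0 0 -0.14 0.5; 0 0 0 0 0 -0.14 0.5; 0 0 0 0 0 -0.14 0",
  "squeeze": 25
}}

```text
clock: 11.1
ee_pos: [0.5348, -0.032, 0.056]
ee_rot: [-3.141, -0.348, 3.141]
ft_force: [0.4, 0.2, -0.3]
width: 0.413
finger_force: 0.0
```

{"api": "send_rows", "payload": {
  "rows": "0 0 0 -0.03 0 0 0; 0 0 0 -0.03 0 0 0; 0 0 0 -0.03 0 0 0; 0 0 0 -0.03 0 0 0; 0 0 0 -0.03 0 0 0; 0 0 0 -0.03 0 0 0",
  "squeeze": 40
}}

```text
clock: 11.85
ee_pos: [0.5317, -0.0302, 0.0562]
ee_rot: [3.139, -0.349, -3.141]
ft_force: [-0.6, 5.4, 3.4]
width: 0.141
finger_force: 40.0
```

{"api": "send_rows", "payload": {
  "rows": "0 0 0 0 0.02 0 0; 0 0 0 0 0.02 0.03 0; 0 0 0 0 0.02 0.05 0; 0 0 0 0 0.02 0.05 0; 0 0 0 0 0.02 0.05 0"
}}

```text
clock: 12.48
ee_pos: [0.5315, -0.0304, 0.0605]
ee_rot: [-3.141, -0.349, 3.14]
ft_force: [0.1, 0.6, -5.8]
width: 0.146
finger_force: 40.0
```

The lids are off the desk, with about 4 N of extra load. I'll move them away from the box in +x before lifting.

{"api": "send_rows", "payload": {
  "rows": "0 0 0 0.1 0 0 0; 0 0 0 0.25 0 0 0; 0 0 0 0.4 0 0 0; 0 0 0 0.5 0 0 0; 0 0 0 0.5 0 0 0"
}}

```text
clock: 13.1
ee_pos: [0.5823, -0.0299, 0.0605]
ee_rot: [-3.142, -0.348, 3.141]
ft_force: [0.4, -0.2, -4.5]
width: 0.142
finger_force: 40.0
```

{"api": "send_rows", "payload": {
  "rows": "0 0 0 0 0 0.15 0; 0 0 0 0 0 0.4 0; 0 0 0 0 0 0.7 0; 0 0 0 0 0 0.95 0; 0 0 0 0 0 1 0; 0 0 0 0 0 1 0"
}}

```text
clock: 13.85
ee_pos: [0.5812, -0.0302, 0.1609]
ee_rot: [-3.141, -0.349, 3.141]
ft_force: [0.9, 0.1, -5.4]
width: 0.145
finger_force: 40.0
```

```bash
python3 - <<'E'
from h import *
snap('scene','s5');show('scene','canister_mouth outer_lid inner_lid stem_top collar_top');t=snap('top','t5');show('top','canister_mouth outer_lid collar_top stem_top inner_lid');state()
s=cv2.imread('pics/s5.png');t=cv2.imread('pics/t5.png');f=lambda a:cv2.resize(a,(400,400),interpolation=cv2.INTER_CUBIC)
cv2.imwrite('pics/c5.png',np.hstack([f(s[100:220,220:340]),f(t[110:210,200:300])]))
E
```

```text
canister_mouth [([0.524, 0.288, 0.084], 0.92, [215.3, 163.8])]
outer_lid [([0.588, -0.033, 0.11], 0.58, [285.4, 188.8])]
inner_lid [([0.587, -0.033, 0.152], 0.43, [285.3, 175.3])]
stem_top []
collar_top [([0.587, -0.031, 0.152], 0.85, [285.0, 175.0]), ([0.556, 0.433, 0.001], 0.74, [206.4, 169.3])]
canister_mouth [([0.524, 0.292, 0.077], 0.81, [182.8, 190.4])]
outer_lid [([0.583, -0.034, 0.109], 0.58, [267.7, 171.5])]
collar_top [([0.589, -0.032, 0.152], 0.69, [267.1, 167.3]), ([0.367, 0.246, -0.002], 0.6, [197.7, 232.7])]
stem_top [([0.59, -0.027, 0.176], 0.5, [266.1, 165.8])]
inner_lid [([0.586, -0.033, 0.107], 0.55, [267.4, 170.7])]
14.45 [ 0.5816 -0.03    0.1607] [-3.141 -0.349  3.141] 0.14110125204267668 [ 0.6  0.4 -5.1] 40.00024409487196
```

View pics/c5.png

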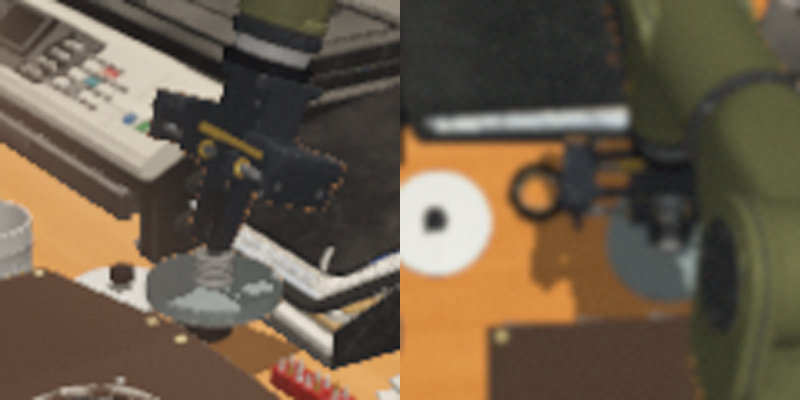

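The lids hang level and nested below the fingers, with the collar at (212,268) in the left panel. Carrying them to the canister.

{"api": "send_rows", "payload": {
  "rows": "0 0 0 0 0 0.2 0; 0 0 0 0 0.1 0.4 0; 0 0 0 -0.05 0.35 0.4 0; 0 0 0 -0.1 0.65 0.4 0; 0 0 0 -0.2 1 0.4 0"
}}

```text
clock: 15.08
ee_pos: [0.5608, 0.0729, 0.2009]
ee_rot: [3.141, -0.349, -3.141]
ft_force: [-0.3, 0.2, -5.7]
width: 0.144
finger_force: 40.0
```

{"api": "send_rows", "payload": {
  "rows": "0 0 0 -0.1 0.35 0 0; 0 0 0 -0.2 0.7 0 0; 0 0 0 -0.3 1 0 0"
}}

```text
clock: 15.45
ee_pos: [0.5297, 0.174, 0.201]
ee_rot: [3.14, -0.35, -3.138]
ft_force: [-0.4, -0.3, -4.9]
width: 0.141
finger_force: 40.0
```

{"api": "send_rows", "payload": {
  "rows": "0 0 0 -0.05 0.35 0 0; 0 0 0 -0.1 0.7 0 0; 0 0 0 -0.13 0.9 0 0; 0 0 0 -0.13 1 0 0; 0 0 0 -0.13 1 0 0"
}}

```text
clock: 16.08
ee_pos: [0.5186, 0.2699, 0.2006]
ee_rot: [-3.141, -0.349, 3.141]
ft_force: [0.3, -0.4, -5.4]
width: 0.141
finger_force: 40.0
```

{"api": "send_rows", "payload": {
  "rows": "0 0 0 0 0.1 0 0; 0 0 0 0 0.2 0 0; 0 0 0 0 0.2 -0.1 0; 0 0 0 0 0.2 -0.25 0; 0 0 0 0 0.2 -0.4 0; 0 0 0 0 0.2 -0.4 0; 0 0 0 0 0.2 -0.4 0"
}}

```text
clock: 16.95
ee_pos: [0.5187, 0.29, 0.1607]
ee_rot: [3.142, -0.349, 3.141]
ft_force: [-0.2, -0.2, -5.3]
width: 0.147
finger_force: 40.0
```

```bash
python3 - <<'E'
from h import *
for i in(0,1):
  snap('scene','s6');show('scene','canister_mouth canister outer_lid inner_lid collar_top');t=snap('top','t6');show('top','canister outer_lid collar_top inner_lid');state()
s=cv2.imread('pics/s6.png');t=cv2.imread('pics/t6.png');f=lambda a:cv2.resize(a,(400,400),interpolation=cv2.INTER_CUBIC)
cv2.imwrite('pics/c6.png',np.hstack([f(s[100:200,165:265]),f(t[140:220,140:220])]))
E
```

```text
canister_mouth [([0.522, 0.289, 0.082], 0.84, [214.7, 164.5])]
canister [([0.522, 0.289, -0.002], 0.95, [215.7, 186.8])]
outer_lid [([0.53, 0.288, 0.106], 0.75, [216.7, 157.2])]
inner_lid []
collar_top [([0.525, 0.288, 0.152], 0.73, [214.7, 144.7])]
canister [([0.526, 0.29, -0.002], 0.56, [187.0, 193.2]), ([0.67, -0.07, -0.003], 0.32, [275.3, 156.2])]
outer_lid [([0.522, 0.284, 0.114], 0.93, [183.1, 189.1])]
collar_top [([0.527, 0.291, 0.153], 0.92, [179.3, 185.9])]
inner_lid [([0.497, -0.441, 0.001], 0.69, [369.8, 195.8]), ([0.671, -0.068, -0.002], 0.63, [274.8, 156.1])]
17.5 [0.5186 0.29   0.1608] [-3.141 -0.349  3.141] 0.1410201741437182 [ 0.  -0.1 -4.9] 39.99927862487766
canister_mouth [([0.523, 0.288, 0.083], 0.79, [215.0, 164.3])]
canister [([0.521, 0.288, -0.001], 0.9, [215.7, 186.8])]
outer_lid [([0.529, 0.29, 0.11], 0.64, [216.1, 156.3])]
inner_lid []
collar_top [([0.525, 0.289, 0.154], 0.79, [214.6, 144.2])]
canister [([0.525, 0.289, -0.002], 0.51, [187.0, 193.5])]
outer_lid [([0.525, 0.285, 0.11], 0.56, [183.0, 188.5])]
collar_top [([0.527, 0.29, 0.153], 0.62, [179.8, 186.0])]
inner_lid []
18.05 [0.5186 0.29   0.1607] [-3.141 -0.349  3.141] 0.14573849546165205 [-0.2 -1.  -5. ] 39.99918082887234
```

View pics/c6.png

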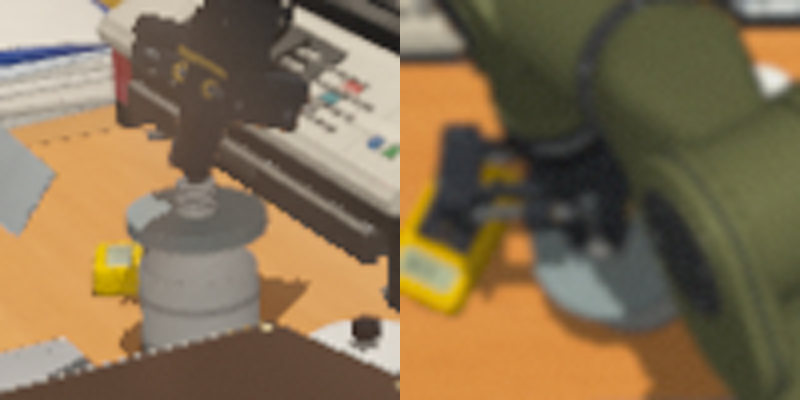

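The skirt sits centred over the canister within about 2 mm (column 197 versus 200 in the left panel). Lowering slowly.

{"api": "send_rows", "payload": {
  "rows": "0 0 0 0 0 -0.1 0; 0 0 0 0 0 -0.2 0; 0 0 0 0 0 -0.28 0; 0 0 0 0 0 -0.33 0; 0 0 0 0 0 -0.35 0; 0 0 0 0 0 -0.35 0"
}}

```text
clock: 18.8
ee_pos: [0.5186, 0.29, 0.1257]
ee_rot: [-3.142, -0.349, 3.141]
ft_force: [0.0, 0.5, -4.0]
width: 0.141
finger_force: 40.0
```

{"api": "send_rows", "payload": {
  "rows": "0 0 0 0 0 -0.01 0; 0 0 0 0 0 -0.02 0; 0 0 0 0 0 -0.03 0; 0 0 0 0 0 -0.035 0; 0 0 0 0 0 -0.035 0"
}}

```text
clock: 19.42
ee_pos: [0.5186, 0.2899, 0.1222]
ee_rot: [-3.141, -0.349, 3.141]
ft_force: [-1.3, -0.0, -5.2]
width: 0.143
finger_force: 40.0
```

{"api": "send_rows", "payload": {
  "rows": "0 0 0 0 0 -0.01 0; 0 0 0 0 0 -0.015 0; 0 0 0 0 0 -0.015 0; 0 0 0 0 0 -0.015 0"
}}

```text
clock: 19.92
ee_pos: [0.5186, 0.29, 0.122]
ee_rot: [3.142, -0.349, 3.141]
ft_force: [-1.5, -1.6, 6.3]
width: 0.145
finger_force: 40.0
```

Seated, as shown by the contact force. Releasing and backing off along the tool axis.

{"api": "send_rows", "payload": {
  "rows": "0 0 0 0 0 0.01 0; 0 0 0 0 0 0.01 0.15; 0 0 0 0 0 0.01 0.25; 0 0 0 0 0 0.01 0.5; 0 0 0 0 0 0.01 0.6; 0 0 0 0 0 0.01 0.6; 0 0 0 0.12 0 0.35 0.6; 0 0 0 0.34 0 0.95 0.6"
}}

```text
clock: 20.92
ee_pos: [0.5507, 0.2892, 0.2137]
ee_rot: [-3.139, -0.354, 3.141]
ft_force: [1.0, 0.5, 0.9]
width: 0.601
finger_force: 0.0
```

{"api": "send_rows", "payload": {
  "rows": "0 -0.05 0 -0.2 0 0.2 0.6; 0 -0.111 0 -0.29 0 0.2 0.8; 0 -0.111 0 -0.29 0 0.2 0.8; 0 -0.111 0 -0.29 0 0.2 0.8"
}}

```text
clock: 21.42
ee_pos: [0.5238, 0.29, 0.2348]
ee_rot: [-3.142, 0.0, 3.141]
ft_force: [0.5, 0.2, 0.0]
width: 0.801
finger_force: 0.0
```

```bash
python3 - <<'E'
from h import *
for i in(0,1):
  snap('scene','s7');show('scene','outer_lid inner_lid collar_top stem_top');t=snap('top','t7');show('top','outer_lid collar_top stem_top transit_cover');state()
s=cv2.imread('pics/s7.png');t=cv2.imread('pics/t7.png');f=lambda a:cv2.resize(a,(400,400),interpolation=cv2.INTER_CUBIC)
cv2.imwrite('pics/c7.png',np.hstack([f(s[90:190,165:265]),f(t[140:220,140:220])]))
E
```

```text
outer_lid [([0.523, 0.293, 0.071], 0.61, [214.7, 167.0])]
inner_lid []
collar_top [([0.527, 0.288, 0.112], 0.85, [215.7, 155.9]), ([0.524, 0.295, 0.142], 0.75, [213.6, 147.0])]
stem_top [([0.526, 0.294, 0.137], 0.48, [214.2, 148.6])]
outer_lid []
collar_top []
stem_top [([0.632, 0.198, 0.0], 0.43, [209.5, 166.8])]
transit_cover [([0.631, 0.2, 0.001], 0.67, [209.0, 166.9])]
21.925 [0.5233 0.2899 0.2342] [ 3.141 -0.     3.141] 0.7982765514518463 [-0.5  0.1 -1.2] 0.0
outer_lid []
inner_lid [([0.666, 0.1, -0.001], 0.55, [281.3, 197.9])]
collar_top [([0.523, 0.286, 0.114], 0.83, [214.9, 155.9]), ([0.365, 0.248, 0.0], 0.58, [177.9, 202.3])]
stem_top [([0.525, 0.294, 0.139], 0.55, [214.0, 148.0])]
outer_lid []
collar_top []
stem_top []
transit_cover [([0.634, 0.2, -0.0], 0.85, [209.1, 166.3]), ([0.366, 0.25, 0.001], 0.46, [196.7, 232.9])]
22.425 [0.5231 0.29   0.2345] [3.142 0.    3.141] 0.7998452684307542 [ 0.8  0.1 -0.1] 0.0
```

View pics/c7.png

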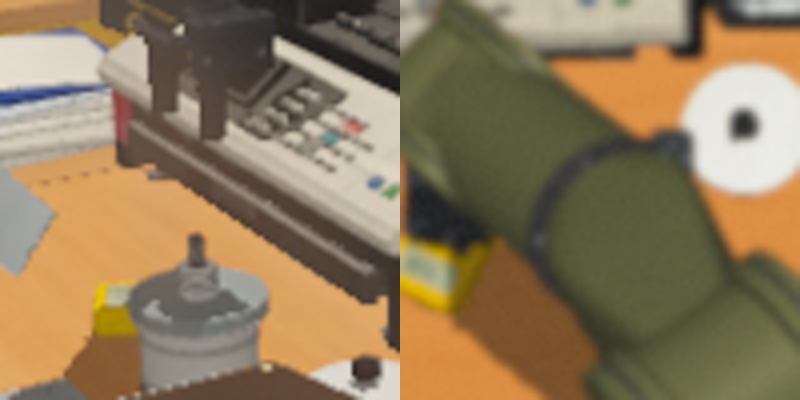

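The lids are seated level, nested and released, with the stem at (197,250) and the fingers centred above. Now I lower over the collar.

{"api": "send_rows", "payload": {
  "rows": "0 0 0 0.02 0 -0.35 0.8; 0 0 0 0.02 0 -0.7 0.8; 0 0 0 0.02 0 -0.95 0.8; 0 0 0 0.02 0 -1 0.8; 0 0 0 0.02 0 -1 0.8"
}}

```text
clock: 23.05
ee_pos: [0.5254, 0.2902, 0.1348]
ee_rot: [3.141, 0.0, 3.141]
ft_force: [0.4, -0.3, -0.5]
width: 0.8
finger_force: 0.0
```

{"api": "send_rows", "payload": {
  "rows": "0 0 0 0 0 -0.15 0.7; 0 0 0 0 0 -0.3 0.7; 0 0 0 0 0 -0.4 0.7; 0 0 0 0 0 -0.43 0.7; 0 0 0 0 0 -0.43 0.7; 0 0 0 0 0 -0.43 0.5",
  "squeeze": 10
}}

```text
clock: 23.8
ee_pos: [0.5254, 0.2902, 0.0918]
ee_rot: [3.141, 0.001, 3.141]
ft_force: [0.1, 1.1, -0.3]
width: 0.607
finger_force: 0.0
```

{"api": "send_rows", "payload": {
  "rows": "0 0 0 0 0 0 0.42; 0 0 0 0 0 0 0.38; 0 0 0 0 0 0 0.3; 0 0 0 0 0 0 0.2; 0 0 0 0 0 0 0; 0 0 0 0 0 0 0",
  "squeeze": 15
}}

```text
clock: 24.55
ee_pos: [0.5252, 0.29, 0.0916]
ee_rot: [3.141, 0.0, 3.141]
ft_force: [0.0, -0.6, 4.4]
width: 0.385
finger_force: 15.0
```

{"api": "send_rows", "payload": {
  "rows": "0 0 0 0 0 0 0; 0 0 0 0 0 0.05 0; 0 0 0 0 0 0.12 0; 0 0 0 0 0 0.22 0; 0 0 0 0 0 0.34 0; 0 0 0 0 0 0.48 0; 0 0 0 0 0 0.48 0",
  "squeeze": 25
}}

```text
clock: 25.42
ee_pos: [0.526, 0.2906, 0.141]
ee_rot: [3.14, 0.003, 3.141]
ft_force: [0.9, -0.5, -1.7]
width: 0.382
finger_force: 25.0
```

{"api": "send_rows", "payload": {
  "rows": "0 0 0 0 0 0.1 0; 0 0 0 0 0 0.22 0; 0 0 0 0 0 0.34 0; 0 0 0 0 0 0.42 0; 0 0 0 0 0 0.44 0; 0 0 0 0 0 0.44 0; 0 0 0 0 0 0.44 0; 0 0 0 0 0 0.44 0"
}}

```text
clock: 26.42
ee_pos: [0.5249, 0.2899, 0.1831]
ee_rot: [-3.141, -0.001, 3.141]
ft_force: [-0.3, 0.4, -2.4]
width: 0.381
finger_force: 25.0
```

```bash
python3 - <<'E'
from h import *
for i in(0,1):
  snap('scene','s8');show('scene','outer_lid inner_lid collar_top stem_top transit_cover tape_roll');state()
s=cv2.imread('pics/s8.png')
cv2.imwrite('pics/c8.png',cv2.resize(s[80:200,165:325],(800,600),interpolation=cv2.INTER_CUBIC))
E
```

```text
outer_lid [([0.526, 0.288, 0.162], 0.8, [214.6, 141.9])]
inner_lid [([0.525, 0.293, 0.067], 0.66, [215.2, 167.8])]
collar_top [([0.523, 0.288, 0.206], 0.79, [213.4, 129.3])]
stem_top [([0.527, 0.295, 0.141], 0.78, [214.5, 147.2])]
transit_cover [([0.636, 0.198, -0.004], 0.7, [257.9, 189.5])]
tape_roll [([0.665, 0.1, -0.001], 0.65, [281.0, 198.1])]
26.775 [0.5251 0.29   0.1834] [-3.142 -0.     3.141] 0.3796524168584041 [-0.4  0.9 -1.9] 24.99999723120709
outer_lid []
inner_lid [([0.524, 0.29, 0.065], 0.93, [215.2, 168.7])]
collar_top [([0.524, 0.288, 0.206], 0.68, [213.5, 129.3])]
stem_top [([0.524, 0.291, 0.14], 0.71, [214.3, 148.1])]
transit_cover [([0.635, 0.202, -0.004], 0.64, [257.1, 189.1])]
tape_roll [([0.665, 0.099, 0.002], 0.59, [281.2, 197.4])]
27.125 [0.5251 0.29   0.1834] [ 3.141 -0.     3.141] 0.3867694525777837 [-0.   0.8 -1.8] 25.00000783475116
```

View pics/c8.png

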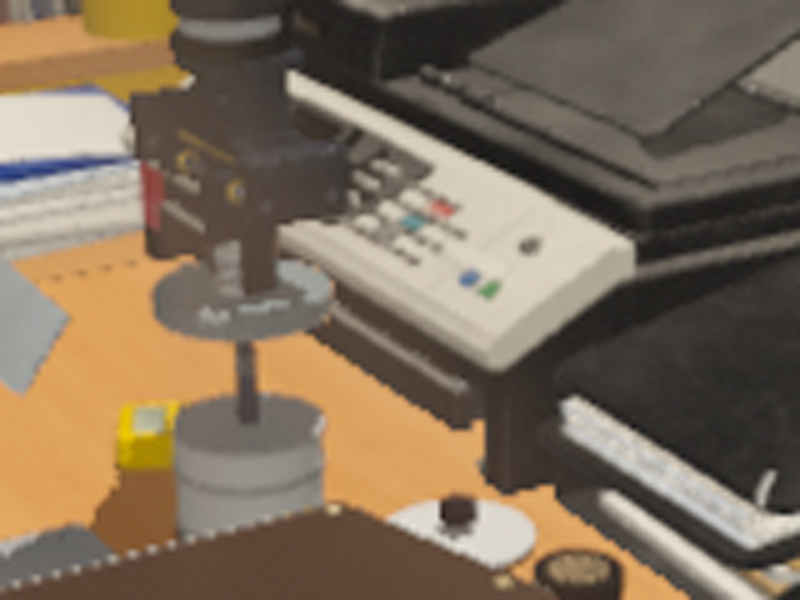

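The outer lid is held level at (243,300), about 98 mm above the inner lid's origin. The inner lid stays seated with its stem at (247,380), and the cover is flat on the desk at (460,535). Handing in.

```bash
python3 -c "
from rig import ctrl
print(ctrl.sign_off())"
```

```text
the job is handed in; nothing more can be done
None
```

The job is handed in at about 27 s, with no verdict returned: the cover is flat on the desk, the inner lid is seated on the canister, and the outer lid is held level about 98 mm above the inner lid's origin.

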